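# Hold a tumbler down on the glass rinser

### The job

Turn the plain steel tumbler over and stand it mouth-down in the middle of the glass rinser's black star plate, then gently press the tumbler down so that it pushes the spring-loaded plate right down (at least 9 mm of its 12 mm travel), and keep it pressed there: the job finishes with the robot still holding it down, touching only the tumbler and not the rinser. Leave the jar, mug, spice jar and teaspoon where they are.

Things in the scene. Friction and masses are not known exactly. Their poses are not given: they have to be found in the camera images.
- tumbler: Plain brushed-steel tumbler without handle, round, 75 mm tall, open at the mouth; outer diameter 55 mm near the foot, 57 mm at half height, 60 mm at the mouth; wall 3 mm, floor 6 mm, about 0.16 kg. It starts standing mouth-up on the worktop. Origin: centre of the underside of its foot; its z axis runs from the foot to the mouth (up at the start). It may be laid on its side on the worktop on the way, to change the grasp.
- tumbler_rim (a point): Centre of the tumbler's mouth, in the plane of the rim, 75 mm from the foot.
- rinser: Glass rinser, fixed to the worktop: a round steel tray 140 mm in diameter with a rim 26 mm high, and a pipe stub with a black cap (36 mm high) that reaches 101 mm from the centre on its own +x side. Origin: centre of its underside, on the worktop. In the tray's middle stands the round black star plate (100 mm in diameter: hub, eight spokes and a ring), on a spring.
- star_top (a point): Centre of the star plate, level with the tops of its spokes and ring, where the tumbler's rim rests; 40 mm above the worktop when up. A small steel nozzle, 16 mm wide, rises 7 mm above this point. Moves with the plate.
- star (a joint): How far the star plate is pressed down: 0 = up, 0.012 m = fully down, at its stop. The spring pushes up with 4 N at the top and 10 N fully down; the tumbler's own weight does not move it. It comes up as soon as it is let go.
- jar: White jar with a wooden lid, 74 mm wide, 85 mm tall, bystander. Origin: centre of its underside.
- mug: White mug with handle, 93 x 132 x 102 mm, bystander. Origin: centre of the underside of its bounding box.
- spice: Glass spice jar with a green cap, 46 mm wide, 106 mm tall, bystander. Origin: centre of its underside.
- teaspoon: Steel teaspoon lying flat, 137 mm long, bystander. Origin: under its middle.
Mind the look-alikes: they are no part of the job. What is shaped like the tumbler but purple is not meant.

How it is judged (in metres and radians):
On the way, in this order (a step that is already met when the one before it is completed fails the run):
1. the tumbler is turned mouth-down (angle between tumbler's own z axis and vertical above 2.9 rad and value of joint star below 0.004 m), for 0.1 s.
2. the tumbler, mouth-down, presses the star plate down (angle between tumbler's own z axis and vertical above 2.9 rad and horizontal distance between tumbler_rim and star_top below 0.015 m and z of tumbler_rim in the frame of star_top between -0.005 and 0.005 m and value of joint star above 0.009 m), for 0.3 s.
At the end, for the whole second after the job is handed in: The tumbler stands mouth-down (within about 14 degrees) with its rim on the star plate, centred within 15 mm, and the robot still presses it so that the plate stays at least 9 mm of its 12 mm down; the robot touches the tumbler and not the rinser (all of step 2 and contact force between tumbler and rinser above 4 N and contact force between any of the fingers, the arm and tumbler above 3 N and contact force between each of the fingers, the arm and rinser below 0.5 N); the arm keeps its last pose, push and grip.
It fails at once if the tumbler was rammed onto the rinser (more than 35 N) (contact force between tumbler and rinser above 35 N).
It fails at once if the wooden-lidded jar was moved more than 30 mm (distance of jar from where it was at the start of the episode above 0.03 m).
It fails at once if the white mug was moved more than 30 mm (distance of mug from where it was at the start of the episode above 0.03 m).
It fails at once if the spice jar was moved more than 30 mm (distance of spice from where it was at the start of the episode above 0.03 m).
It fails at once if the teaspoon was moved more than 30 mm (distance of teaspoon from where it was at the start of the episode above 0.03 m).
It also fails if it takes over 64 s, if anything falls off the work surface, if the arm or the gripper's body presses on something with over 40 N, if the wrist force passes 120 N, or if a joint passes its speed limit or range.

### The arm

A 7-joint arm with a two-finger parallel gripper is mounted at the origin on a cart in front of the work surface, level with it; the furniture and walls round the work are solid. World frame = base frame: x ahead of the robot, y to its left, z up, the work surface at z = 0. Lengths are in mm, angles in rad, forces in N, time in s.
With the tool pointing down it reaches from about 425 to 875 mm from the base axis. Payload 8.4 kg.
Tool frame: the origin (TCP) lies on the centre line of the jaws, within the pads' length; the fingertips stand manip.tip_reach ahead of it and the grasp point (between the pads) is the TCP (manip.tip_reach is the distance from the TCP to the fingertips, in mm); z points along the fingers, y is the line along which they close (so a half turn about z gives the same grasp; the last joint's range is limited). The gripper opens to 87 mm and grips with 3 to 60 N. Pads are 19 mm wide; open, the fingers measure 117 mm over their backs; the gripper's body (75 mm by 190 mm) begins 51 mm behind the grasp point.
Start: joints at [-1.399, 0.333, 0.04, 1.465, -0.013, 1.343, -0.059], TCP at [173.879, 626.283, 241.546] pointing down, gripper open.
Joint ranges: [-2.58, 2.58], [-0.38, 2.09], [-1.3, 1.39], [0.25, 2.4], [-1.5, 4.64], [0.08, 2.09], [-2.65, 2.65]. Speed limits (rad/s): [2.22, 2.22, 2.79, 2.79, 3.14, 3.14, 3.14].

### API

Orientations are given as a unit quaternion [x, y, z, w].
In Python, from station import manip gives the robot as it stands.
- The arm moves only by the shell command python3 -m handwheel 'ROWS' [FORCE]. ROWS is JSON, a list of rows, each a list of 3 entries, a list of its own where there are three numbers: the turn, a rotation vector about the tool's x, y, z as a fraction of full scale, then the shift along the tool's x, y, z as a fraction of full scale, then the closure, from 0 (fully open) to 1 (shut). In form: [[[wx, wy, wz], [x, y, z], grip], ...]. A call has 1 to 20 rows; each row shifts and turns the commanded pose from where the row before left it, along the tool's axes as they then stand; what a row does not reach is not made up. Full scale, the value 1, is 2 cm for a shift and 8 degrees for a turn. A row lasts 1/8 s, in which the tool goes at most 62.5 mm and 10.7 degrees, less where a joint would pass 70% of its speed; a pose out of reach is approached as far as the arm can. A call with a number of a shift or a turn outside -1 to 1 is refused whole. A call with a gripper value outside its range is refused whole. The fingers move at their own pace and stop on an object; FORCE is the grip in N (left out, the last holds). Time passes only in rows, so rows that do not move let the fingers close. It gives the time, the measured TCP pose, the force, the opening and the grip force at its end, in the units of the state.
- manip.sense(): the state, without advancing time (a new reading comes with each control period).
- manip.camera(name): name is "side" or "top"; returns (picture, depth): 420x560x3 uint8, red, green, blue; 420x560 float32, mm along the optical axis (not along the pixel's ray), 0 where there is no reading.
- manip.camera_params(name): a dict with "fx", "fy", "cx", "cy" (pixels), "R" (3x3) and "t" (3): a world point X has camera coordinates R X + t. Camera axes: x right, y down, z forward; pixel columns grow to the right and rows downward; lengths in mm; the calibration is good to about 2 mm. A picture is of the moment at which its call begins. camera_params takes no time and is no camera call.
- manip.close_job(): hands the job in; it is judged then, once.
The state is a dict: "t": time; "joint_positions": joint angles; "joint_vel": joint speeds; "tau": joint torques, N m; "tool_pos": TCP position; "orientation": TCP orientation; "ft_force": force on the tool from outside, world axes, zero at the start; "torque": the same for the moment, N m; "finger_gap": finger opening in mm; "gripper_force": force on a finger pad.
Only numpy, scipy, OpenCV 4.12 (cv2) and the standard library are available. Lean on these libraries where they do the work, as an engineer would, in place of code of your own. Each camera call takes 0.05 s, during which the arm holds its last target. There are 200 camera calls.

## Working session

There is one attempt and no reset: what is moved stays moved. The work goes in short steps, Python scripts to look and compute and a shell command to move; the robot and the scene stay as the last step left them, time stands still between calls to the robot, and variables do not carry over. Pictures are saved under pics/ and viewed, at most 10 in all, crops included, and the job is handed in when it is done.

```bash
ls; mkdir -p pics; cat > h.py <<'E'
import numpy as np, cv2
from station import manip
def shot(n):
    p,d=manip.camera(n); return p,d,manip.camera_params(n)
def save(p,f): cv2.imwrite('pics/'+f,cv2.cvtColor(np.ascontiguousarray(p),cv2.COLOR_RGB2BGR))
def cloud(d,c):
    v,u=np.mgrid[:d.shape[0],:d.shape[1]]
    P=np.stack([(u-c['cx'])/c['fx']*d,(v-c['cy'])/c['fy']*d,d],-1)
    return (P-np.array(c['t']))@np.array(c['R'])
E
python3 - <<'E'
from h import *
s=manip.sense(); print(s['tool_pos'],s['orientation'],manip.tip_reach)
for n in('top','side'):
    p,d,c=shot(n); save(p,n+'1.png'); np.savez(n+'1.npz',p=p,d=d); print(n,c)
E
```

```text
pics
[173.7955757  625.88488371 240.63510412] [ 1.34985238e-01  9.90847273e-01 -8.15667965e-04 -4.71874671e-05] 19.0
top {'fx': 380.6770842410809, 'fy': 380.6770842410809, 'cx': 287.4273423596627, 'cy': 213.64323427946098, 'R': array([[ 8.75646895e-03, -9.99961196e-01,  9.65099922e-04],
       [-9.96109442e-01, -8.80736658e-03, -8.76835809e-02],
       [ 8.76886784e-02, -1.93546591e-04, -9.96147910e-01]]), 't': array([  45.72948076,  474.71748289, 1213.72167619])}
side {'fx': 451.413244456699, 'fy': 451.413244456699, 'cx': 280.776647840319, 'cy': 209.33495803875525, 'R': array([[ 0.56711383, -0.82360189,  0.00786346],
       [-0.35872377, -0.25558077, -0.89777265],
       [ 0.74141699,  0.50631848, -0.44038897]]), 't': array([-243.63521199,  240.36172223,  994.00112776])}
```

View pics/top1.png

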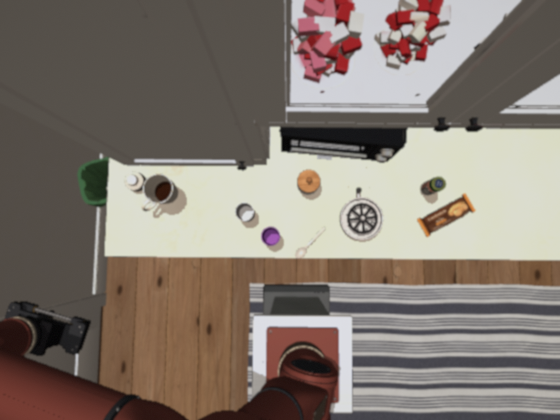

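View pics/side1.png

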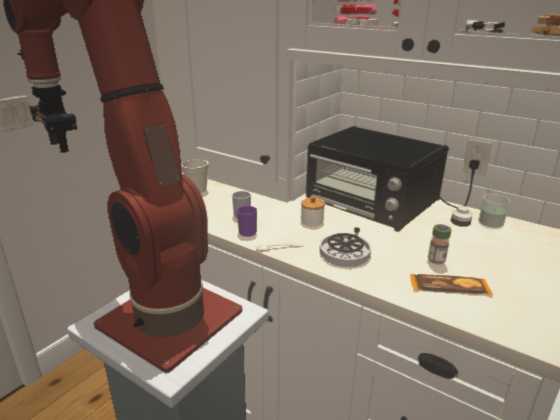

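Top view: steel tumbler at (246,213), the purple look-alike at (271,236), the jar at (308,181), the mug at (160,190), the rinser at (361,219) with its stub pointing up to (359,190), the spoon at (311,243), the spice jar at (433,186). In the side view the tumbler is at (242,204) and the purple one at (247,221). I choose the grey one at (246,213).

```bash
python3 - <<'E'
from h import *
out=[]
for n,box in(('top',(215,165,400,260)),('side',(215,180,385,280))):
    f=np.load(n+'1.npz');p=f['p'];d=f['d'];c=manip.camera_params(n);P=cloud(d,c)
    x0,y0,x1,y1=box
    out.append(cv2.resize(p[y0:y1,x0:x1],(600,290),interpolation=cv2.INTER_CUBIC))
    Q=P[y0:y1,x0:x1];H=Q[...,2]
    m=((H>12)&(H<150)&(Q[...,0]>350)).astype('uint8')
    k,l,st,ce=cv2.connectedComponentsWithStats(m)
    for i in range(1,k):
        if st[i,4]<25: continue
        q=Q[l==i]; a,b=np.percentile(q,[2,98],axis=0)
        print(n,(ce[i]+[x0,y0]).round(),st[i,4],'lo',a.round(),'hi',b.round(),'mid',((a+b)/2).round(1),'rgb',p[y0:y1,x0:x1][l==i].mean(0).round())
    if n=='top':
        for (u,v) in((246,213),(361,219),(359,190)):print(u,v,P[v,u])
        # cabinets: points over counter
        R=P.reshape(-1,3);t=R[(R[:,2]>100)&(R[:,2]<400)&(R[:,0]>550)]
        for y in range(-300,500,50):
            g=t[abs(t[:,1]-y)<25]
            if len(g): print('wall',y,np.percentile(g[:,0],1).round())
save(np.vstack(out),'crop1.png')
E
```

```text
top [227. 165.] 25 lo [617. 203.  83.] hi [619. 274.  94.] mid [618.  238.4  88.6] rgb [130. 129. 119.]
top [308. 181.] 464 lo [542. -49.  23.] hi [609.  18.  85.] mid [575.3 -15.5  53.7] rgb [181. 132.  91.]
top [362. 217.] 866 lo [ 397. -254.   12.] hi [ 549. -123.   45.] mid [ 473.4 -188.3   28.5] rgb [133. 128. 124.]
top [243. 210.] 156 lo [449. 157.  15.] hi [505. 213.  77.] mid [476.8 184.8  46.1] rgb [139. 137. 132.]
top [269. 235.] 111 lo [372.  75.  18.] hi [428. 131.  78.] mid [400.  103.   48.1] rgb [123.  94. 126.]
246 213 [476.44885952 185.8051917    6.79440244]
361 219 [ 457.16599576 -183.91853319   44.8814796 ]
359 190 [ 551.73211622 -180.31436652   34.16385733]
wall -300 655.0
wall -250 632.0
wall -200 646.0
wall -150 626.0
wall -100 629.0
wall -50 634.0
wall 0 639.0
wall 50 643.0
wall 100 638.0
wall 150 617.0
wall 200 592.0
wall 250 618.0
wall 300 618.0
wall 350 618.0
wall 400 564.0
wall 450 583.0
side [326. 196.] 3997 lo [ 544. -209.   15.] hi [784. 320. 124.] mid [664.1  55.6  69.2] rgb [122. 113.  98.]
side [244. 212.] 824 lo [374.  75.  14.] hi [505. 213.  76.] mid [439.5 144.   45.2] rgb [108.  88. 104.]
side [345. 247.] 966 lo [ 394. -256.   12.] hi [ 550. -123.   42.] mid [ 472.4 -189.2   27.3] rgb [117. 109. 102.]
```

View pics/crop1.png

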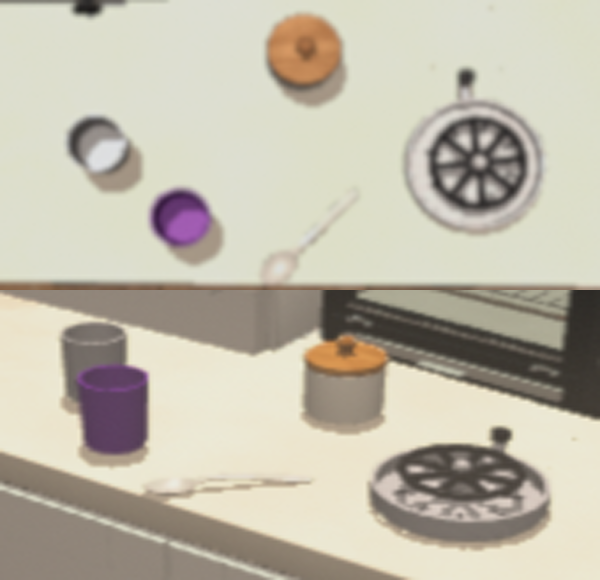

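The crop confirms the plain steel tumbler at the top left, with the purple one next to it. I'll refine the rinser centre and the mug's extent, then move.

```bash
cat >> h.py <<'E'
def ray(uv,c,z):
    uv=np.atleast_2d(uv).astype(float);R=np.array(c['R']);o=-R.T@np.array(c['t'])
    d=np.c_[(uv[:,0]-c['cx'])/c['fx'],(uv[:,1]-c['cy'])/c['fy'],np.ones(len(uv))]@R
    return o+d*((z-o[2])/d[:,2])[:,None]
E
python3 - <<'E'
from h import *
for n in('top','side'):
    f=np.load(n+'1.npz');p=f['p'].astype(int);P=cloud(f['d'],manip.camera_params(n));c=manip.camera_params(n)
    near=np.hypot(P[...,0]-465,P[...,1]+188)<62
    m=(near&(p.max(2)<85)&(P[...,2]>28)).astype('uint8')
    cnt=max(cv2.findContours(m,cv2.RETR_EXTERNAL,cv2.CHAIN_APPROX_NONE)[0],key=len)[:,0]
    X=ray(cnt,c,39); (cx,cy),r=cv2.minEnclosingCircle(X[:,:2].astype('float32'));print(n,'star',cx,cy,r,cv2.fitEllipse(X[:,:2].astype('float32')))
    t=(np.hypot(P[...,0]-465,P[...,1]+188)<80)&(P[...,2]>18)&(P[...,2]<30); q=P[t]; a,b=np.percentile(q,[1,99],axis=0);print('tray',a,b,(a+b)/2)
    t=(abs(P[...,0]-477)<40)&(abs(P[...,1]-186)<40)&(P[...,2]>71)&(P[...,2]<80);q=P[t];print('rim',len(q),cv2.minEnclosingCircle(q[:,:2].astype('float32')))
    if n=='top':
        t=(P[...,0]>380)&(P[...,0]<610)&(P[...,1]>320)&(P[...,1]<640)&(P[...,2]>15)&(P[...,2]<130);q=P[t];print('mug',np.percentile(q,[1,99],axis=0))
E
python3 -m handwheel '[[[0,0,1],[0,0,0],0],[[0,0,1],[0,0,0],0],[[0,0,1],[0,0,0],0],[[0,0,1],[0,0,0],0],[[0,0,1],[0,0,0],0],[[0,0,1],[0,0,0],0],[[0,0,1],[0,0,0],0],[[0,0,1],[0,0,0],0],[[0,0,1],[0,0,0],0],[[0,0,0.31],[0,0,0],0],[[0,0,0],[0,0,0],0]]' 40
```

```text
top star 460.1700439453125 -187.8225555419922 46.906585693359375 ((459.1610412597656, -188.19070434570312), (82.92510986328125, 84.63980102539062), 59.57791519165039)
tray [ 394.18980337 -256.02536869   18.20555463] [ 539.65164344 -119.97856337   29.75484651] [ 466.92072341 -188.00196603   23.98020057]
rim 58 ((476.681396484375, 184.86532592773438), 29.857070922851562)
mug [[482.48480718 403.05869876  19.68300892]
 [600.99786261 571.51193973 103.189555  ]]
side star 460.31158447265625 -191.3267364501953 48.33057403564453 ((461.45538330078125, -189.5308380126953), (86.60844421386719, 89.33090209960938), 101.5263442993164)
tray [ 392.92527571 -256.98866263   18.2147954 ] [ 528.80140185 -120.70380657   28.78293129] [ 460.86333878 -188.8462346    23.49886334]
rim 69 ((478.1651306152344, 186.42599487304688), 33.453369140625)
t: 1.48
tool_pos: [173.7, 626.1, 241.1]
orientation: [0.707, 0.707, -0.0, 0.0]
ft_force: [-0.2, -0.1, 0.5]
finger_gap: 86.9
gripper_force: 0.0
```

```bash
python3 -m handwheel '[[[0,0,0],[-0.99,0.84,0],0],[[0,0,0],[-0.99,0.84,0],0],[[0,0,0],[-0.99,0.84,0],0],[[0,0,0],[-0.99,0.84,0],0],[[0,0,0],[-0.99,0.84,0],0],[[0,0,0],[-0.99,0.84,0],0],[[0,0,0],[-0.99,0.84,0],0],[[0,0,0],[-0.99,0.84,0],0],[[0,0,0],[-0.99,0.84,0],0],[[0,0,0],[-0.99,0.84,0],0],[[0,0,0],[-0.99,0.84,0],0],[[0,0,0],[-0.99,0.84,0],0],[[0,0,0],[-0.99,0.84,0],0],[[0,0,0],[-0.99,0.84,0],0],[[0,0,0],[-0.99,0.84,0],0],[[0,0,0],[-0.99,0.84,0],0],[[0,0,0],[-0.99,0.84,0],0],[[0,0,0],[-0.99,0.86,0],0],[[0,0,0],[0,0,0],0]]' && python3 -m handwheel '[[[0,-1,0],[0,0,0],0],[[0,-1,0],[0,0,0],0],[[0,-1,0],[0,0,0],0],[[0,-1,0],[0,0,0],0],[[0,-1,0],[0,0,0],0],[[0,-0.625,0],[0,0,0],0],[[0,0,0],[0,0,0],0]]'; python3 -c "
from station import manip;s=manip.sense();print(s['tool_pos'],s['joint_positions'])"
```

```text
t: 3.85
tool_pos: [478.1, 267.0, 241.7]
orientation: [0.708, 0.706, 0.0, 0.0]
ft_force: [0.3, -0.5, -0.0]
finger_gap: 87.1
gripper_force: 0.0
t: 4.72
tool_pos: [475.6, 271.3, 239.8]
orientation: [0.652, 0.654, -0.272, 0.271]
ft_force: [0.1, 0.0, 0.2]
finger_gap: 86.6
gripper_force: 0.0
[475.6254757  271.28600149 239.77488491] [-1.24252991  0.54910549  0.50192755  1.45700244  0.30810678  1.74774069
 -0.7594895 ]
```

```bash
python3 -m handwheel '[[[0,0,0],[0.94,0.02,0],0],[[0,0,0],[0.94,0.02,0],0],[[0,0,0],[0.94,0.03,0],0],[[0,0,0],[0.93,0,0],0],[[0,0,0],[0,0,1],0],[[0,0,0],[0,0,1],0],[[0,0,0],[0,0,1],0],[[0,0,0],[0,0,1],0],[[0,0,0],[0,0,1],0],[[0,0,0],[0,0,0],0]]'; python3 - <<'E'
from h import *
s=manip.sense();print(s['tool_pos'],s['orientation'])
a=[]
for n,b in(('top',(190,140,330,250)),('side',(180,130,320,240))):
    p,d,c=shot(n); a.append(cv2.resize(p[b[1]:b[3],b[0]:b[2]],(400,314),interpolation=cv2.INTER_CUBIC))
save(np.hstack(a),'g1.png')
E
```

```text
t: 5.98
tool_pos: [477.8, 251.3, 116.9]
orientation: [0.653, 0.653, -0.272, 0.271]
ft_force: [-0.1, -0.1, 0.2]
finger_gap: 86.7
gripper_force: 0.0
[477.75573563 251.33250361 116.90622313] [ 0.65329041  0.65276705 -0.27175756  0.27065595]
```

View pics/g1.png

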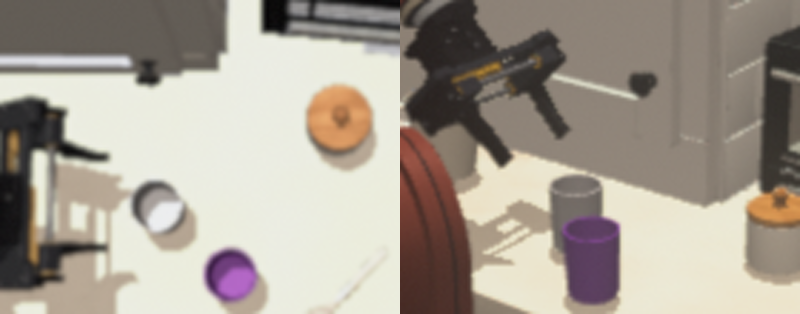

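The fingers straddle the tumbler's line (crop left at (157,208), fingers at rows 155 and 248), pointing at it at 45°. Advance and grip.

```bash
python3 -m handwheel '[[[0,0,0],[0.1,-0.03,0.8],0],[[0,0,0],[0,0,0.8],0],[[0,0,0],[0,0,0.8],0],[[0,0,0],[0,0,0.8],0],[[0,0,0],[0,0,0.8],0],[[0,0,0],[0,0,0.77],0],[[0,0,0],[0,0,0],0],[[0,0,0],[0,0,0],0.5],[[0,0,0],[0,0,0],1],[[0,0,0],[0,0,0],1],[[0,0,0],[0,0,0],1],[[0,0,0],[0,0,0],1],[[0,0,0],[0,0,0],1],[[0,0,0],[0,0,0],1]]' 40
```

```text
t: 7.82
tool_pos: [477.9, 186.4, 49.2]
orientation: [0.653, 0.653, -0.27, 0.271]
ft_force: [3.4, 1.6, 2.6]
finger_gap: 56.7
gripper_force: 39.4
```

```bash
python3 -m handwheel '[[[0,0,0],[-0.4,0,-0.4],1],[[0,0,0],[-0.7,0,-0.7],1],[[0,0,0],[-0.7,0,-0.7],1],[[0,0,0],[-0.7,0,-0.7],1],[[0,0,0],[-0.7,0,-0.7],1],[[0,0,0],[-0.7,0,-0.7],1],[[0,0,0],[0,0,0],1]]' && python3 -m handwheel '[[[0,1,0],[0,0,0],1],[[0,1,0],[0,0,0],1],[[0,1,0],[0,0,0],1],[[0,1,0],[0,0,0],1],[[0,1,0],[0,0,0],1],[[0,1,0],[0,0,0],1],[[0,1,0],[0,0,0],1],[[0,1,0],[0,0,0],1],[[0,1,0],[0,0,0],1],[[0,1,0],[0,0,0],1],[[0,1,0],[0,0,0],1],[[0,0.25,0],[0,0,0],1],[[0,0,0],[0,0,0],1]]'; python3 - <<'E'
from h import *
print(manip.sense()['joint_positions'])
p,d,c=shot('side'); save(cv2.resize(p[80:260,130:370],(640,480),interpolation=cv2.INTER_CUBIC),'g2.png')
E
```

```text
t: 8.7
tool_pos: [478.1, 186.6, 160.7]
orientation: [0.654, 0.653, -0.269, 0.27]
ft_force: [0.0, -0.3, -2.4]
finger_gap: 56.8
gripper_force: 39.6
t: 10.32
tool_pos: [477.0, 185.1, 157.7]
orientation: [0.654, 0.653, 0.269, -0.271]
ft_force: [0.1, -0.0, -2.3]
finger_gap: 57.0
gripper_force: 39.6
[-0.56203802  0.21171363  0.66504302  2.09510342 -0.99438228  1.22453022
  0.62790743]
```

View pics/g2.png

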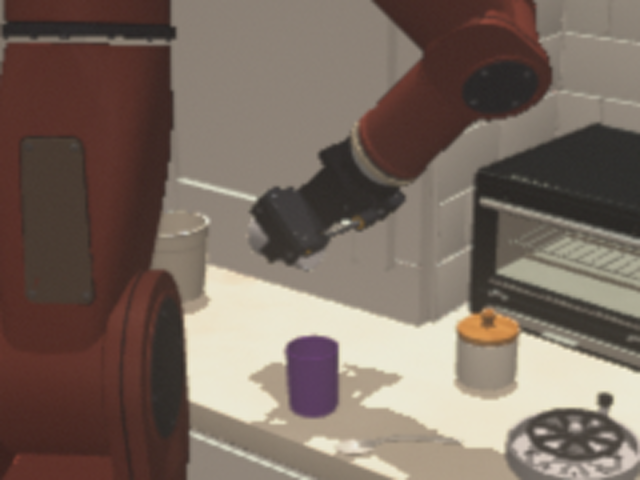

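The side view shows the hand at (300,225) leaning the other way with the tumbler carried in it, clear of the purple one. Lay it down at y≈250.

```bash
python3 -m handwheel '[[[0,0,0],[-0.2,0.05,0.8],1],[[0,0,0],[-0.2,0.05,0.8],1],[[0,0,0],[-0.2,0.05,0.8],1],[[0,0,0],[-0.2,0.05,0.8],1],[[0,0,0],[-0.2,0.05,0.8],1],[[0,0,0],[-0.2,0.05,0.8],1],[[0,0,0],[-0.2,0.05,0.7],1],[[0,0,0],[-0.2,0.05,0.6],1],[[0,0,0],[-0.2,0,0.2],1],[[0,0,0],[0,0,0],1]]'
```

```text
t: 11.62
tool_pos: [485.4, 249.4, 44.3]
orientation: [0.654, 0.653, 0.27, -0.271]
ft_force: [0.1, -0.1, -1.3]
finger_gap: 56.8
gripper_force: 39.6
```

```bash
python3 -m handwheel '[[[0,0,0],[-0.15,0,0.15],1],[[0,0,0],[-0.15,0,0.15],1],[[0,0,0],[-0.1,0,0.1],1],[[0,0,0],[-0.05,0,0.05],1],[[0,0,0],[0,0,0],1]]'
```

```text
t: 12.25
tool_pos: [485.4, 249.8, 31.9]
orientation: [0.653, 0.653, 0.271, -0.271]
ft_force: [0.2, -0.7, -2.6]
finger_gap: 56.7
gripper_force: 39.6
```

Release gradually (1.5 mm more down first), then back off along the tool axis.

```bash
python3 -m handwheel '[[[0,0,0],[-0.05,0,0.05],1],[[0,0,0],[0,0,0],1]]' && python3 -m handwheel '[[[0,0,0],[0,0,0],0.3],[[0,0,0],[0,0,0],0.25],[[0,0,0],[0,0,0],0.2],[[0,0,0],[0,0,0],0.1],[[0,0,0],[0,0,0],0],[[0,0,0],[0,0,0],0],[[0,0,0],[0,0,0],0],[[0,0,0],[0,0,-0.4],0],[[0,0,0],[0,0,-0.8],0],[[0,0,0],[0,0,-1],0],[[0,0,0],[0,0,-1],0],[[0,0,0],[0,0,-1],0],[[0,0,0],[0.7,0,-0.7],0],[[0,0,0],[0.7,0,-0.7],0],[[0,0,0],[0.7,0,-0.7],0],[[0,0,0],[0.7,0,-0.7],0],[[0,0,0],[0,0,0],0]]'
```

```text
t: 12.5
tool_pos: [485.6, 250.0, 31.0]
orientation: [0.653, 0.653, 0.271, -0.271]
ft_force: [-1.3, 0.1, 3.8]
finger_gap: 56.8
gripper_force: 40.1
t: 14.62
tool_pos: [486.3, 189.8, 171.0]
orientation: [0.653, 0.653, 0.272, -0.27]
ft_force: [-0.5, 0.2, -0.5]
finger_gap: 87.0
gripper_force: 0.0
```

```bash
python3 - <<'E'
from h import *
a=[]
for n,b in(('top',(150,140,290,250)),('side',(160,130,300,240))):
    p,d,c=shot(n); a.append(cv2.resize(p[b[1]:b[3],b[0]:b[2]],(400,314),interpolation=cv2.INTER_CUBIC))
    P=cloud(d,c); m=(abs(P[...,0]-485)<60)&(abs(P[...,1]-260)<80)&(P[...,2]>8)&(P[...,2]<70)
    q=P[m]; print(n,len(q), np.percentile(q,[1,50,99],axis=0).round() if len(q) else '')
save(np.hstack(a),'g3.png'); print(manip.sense()['tool_pos'])
E
```

```text
top 422 [[461. 223.  11.]
 [487. 259.  51.]
 [515. 298.  60.]]
side 406 [[460. 224.  10.]
 [475. 252.  37.]
 [520. 299.  59.]]
[485.37189398 190.00941632 169.12189503]
```

View pics/g3.png

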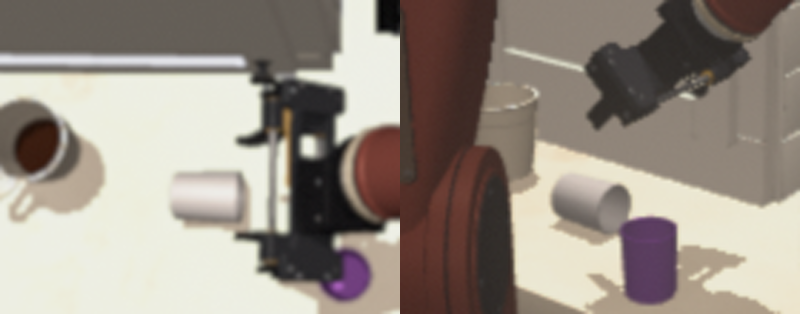

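The tumbler lies on its side, foot at crop left (172,195), mouth at (243,197), axis along y, x≈487. Swing the lean to −40° and go above the foot end.

```bash
python3 -m handwheel '[[[0,-1,0],[0,0,0],0],[[0,-1,0],[0,0,0],0],[[0,-1,0],[0,0,0],0],[[0,-1,0],[0,0,0],0],[[0,-1,0],[0,0,0],0],[[0,-1,0],[0,0,0],0],[[0,-1,0],[0,0,0],0],[[0,-1,0],[0,0,0],0],[[0,-1,0],[0,0,0],0],[[0,-1,0],[0,0,0],0],[[0,-0.63,0],[0,0,0],0],[[0,0,0],[0.96,0.02,-0.05],0],[[0,0,0],[0.96,0.02,-0.05],0],[[0,0,0],[0.96,0.02,-0.05],0],[[0,0,0],[0.96,0.02,0],0],[[0,0,0],[0.96,0,0],0],[[0,0,0],[0,0,0],0]]'; python3 - <<'E'
from h import *
for n in('top','side'):
    p,d,c=shot(n);P=cloud(d,c); m=(abs(P[...,0]-485)<50)&(abs(P[...,1]-260)<60)&(P[...,2]>8)&(P[...,2]<64)&(p.std(2)<14)
    q=P[m]
    for lo,hi in((215,240),(240,265),(265,300)):
        g=q[(q[:,1]>=lo)&(q[:,1]<hi)]
        if len(g)>5: print(n,lo,len(g),np.percentile(g,[2,98],axis=0).round(1).tolist())
print(manip.sense()['tool_pos'])
E
```

```text
t: 16.85
tool_pos: [486.5, 267.0, 108.4]
orientation: [0.664, 0.665, -0.243, 0.242]
ft_force: [-0.3, -0.2, -0.1]
finger_gap: 86.8
gripper_force: 0.0
top 215 106 [[460.9, 223.0, 9.5], [514.9, 239.0, 60.0]]
top 240 140 [[460.9, 240.5, 29.1], [514.6, 263.7, 59.9]]
top 265 176 [[463.4, 265.7, 33.2], [514.7, 298.0, 58.7]]
side 215 124 [[459.6, 223.8, 9.5], [520.6, 239.1, 60.3]]
side 240 164 [[461.4, 240.2, 9.2], [519.1, 264.1, 58.3]]
side 265 118 [[461.5, 266.7, 13.2], [497.9, 297.6, 56.4]]
[487.28581262 265.44729728 109.824819  ]
```

```bash
python3 -m handwheel '[[[0,0,0],[0.52,0.05,0.62],0],[[0,0,0],[0.52,0,0.62],0],[[0,0,0],[0.52,0,0.62],0],[[0,0,0],[0.4,0,0.48],0],[[0,0,0],[0.4,0,0.47],0],[[0,0,0],[0.2,0,0.24],0],[[0,0,0],[0,0,0],0]]' && python3 -m handwheel '[[[0,0,0],[0,0,0],0.5],[[0,0,0],[0,0,0],1],[[0,0,0],[0,0,0],1],[[0,0,0],[0,0,0],1],[[0,0,0],[0,0,0],1],[[0,0,0],[0,0,0],1],[[0,0,0],[0,0,0],1]]' 45
```

```text
t: 17.82
tool_pos: [488.0, 265.7, 29.7]
orientation: [0.664, 0.664, -0.242, 0.242]
ft_force: [0.2, 0.5, 0.8]
finger_gap: 87.3
gripper_force: 0.0
t: 18.7
tool_pos: [488.6, 265.8, 30.4]
orientation: [0.664, 0.664, -0.242, 0.242]
ft_force: [3.6, 0.5, 5.3]
finger_gap: 57.2
gripper_force: 44.8
```

```bash
python3 -m handwheel '[[[0,0,0],[-0.32,0,-0.38],1],[[0,0,0],[-0.64,0,-0.77],1],[[0,0,0],[-0.64,0,-0.77],1],[[0,0,0],[-0.64,0,-0.77],1],[[0,0,0],[-0.64,0,-0.77],1],[[0,0,0],[-0.64,0,-0.77],1],[[0,0,0],[-0.64,0,-0.77],1],[[0,0,0],[-0.64,0,-0.77],1],[[0,0,0],[0,0,0],1]]' && python3 -m handwheel '[[[0,1,0],[0,0,0],1],[[0,1,0],[0,0,0],1],[[0,1,0],[0,0,0],1],[[0,1,0],[0,0,0],1],[[0,1,0],[0,0,0],1],[[0,1,0],[0,0,0],1],[[0,1,0],[0,0,0],1],[[0,1,0],[0,0,0],1],[[0,1,0],[0,0,0],1],[[0,1,0],[0,0,0],1],[[0,1,0],[0,0,0],1],[[0,0.25,0],[0,0,0],1],[[0,0,0],[0,0,0],1]]'; python3 -c "
from station import manip;print(manip.sense()['joint_positions'])"
```

```text
t: 19.82
tool_pos: [488.7, 266.9, 181.7]
orientation: [0.665, 0.664, -0.241, 0.242]
ft_force: [0.9, 0.3, -2.0]
finger_gap: 57.6
gripper_force: 44.8
t: 21.45
tool_pos: [487.7, 265.5, 178.5]
orientation: [0.642, 0.64, 0.297, -0.299]
ft_force: [0.1, 0.3, -2.4]
finger_gap: 57.4
gripper_force: 44.8
[-0.58216379  0.2165005   0.55210932  2.07777048 -1.11493098  1.18380877
  0.5811849 ]
```

```bash
python3 -m handwheel '[[[0,0,0],[-0.64,-0.06,-0.77],1],[[0,0,0],[-0.64,-0.06,-0.77],1],[[0,0,0],[-0.64,-0.06,-0.77],1],[[0,0,0],[-0.64,-0.06,-0.77],1],[[0,0,0],[-0.64,-0.06,-0.77],1],[[0,0,0],[-0.64,-0.06,-0.77],1],[[0,0,0],[-0.64,-0.06,-0.77],1],[[0,0,0],[-0.64,-0.06,-0.77],1],[[0,0,0],[-0.64,-0.06,-0.77],1],[[0,0,0],[-0.64,-0.06,-0.77],1],[[0,0,0],[0,0,0],1]]'; python3 -c "
from station import manip;print(manip.sense()['joint_positions'])"
```

```text
t: 22.82
tool_pos: [476.4, 64.3, 181.1]
orientation: [0.642, 0.64, 0.299, -0.298]
ft_force: [-0.3, 0.3, -1.4]
finger_gap: 57.4
gripper_force: 44.8
[-0.29781974  0.30289071  0.7118636   2.01222141 -0.96597002  1.48925538
  0.82370342]
```

```bash
python3 -m handwheel '[[[0,0,0],[-0.64,-0.06,-0.77],1],[[0,0,0],[-0.64,-0.06,-0.77],1],[[0,0,0],[-0.64,-0.06,-0.77],1],[[0,0,0],[-0.64,-0.06,-0.77],1],[[0,0,0],[-0.64,-0.06,-0.77],1],[[0,0,0],[-0.64,-0.06,-0.77],1],[[0,0,0],[-0.64,-0.06,-0.77],1],[[0,0,0],[-0.64,-0.06,-0.77],1],[[0,0,0],[-0.64,-0.06,-0.77],1],[[0,0,0],[-0.64,-0.06,-0.77],1],[[0,0,0],[-0.64,-0.06,-0.77],1],[[0,0,0],[-0.64,-0.06,-0.77],1],[[0,0,0],[-0.41,-0.05,-0.5],1],[[0,0,0],[0,0,0],1]]'; python3 - <<'E'
from h import *
s=manip.sense();print(s['joint_positions'],s['tool_pos'])
a=[]
for n,b in(('top',(290,140,430,250)),('side',(270,130,410,240))):
    p,d,c=shot(n); a.append(cv2.resize(p[b[1]:b[3],b[0]:b[2]],(400,314),interpolation=cv2.INTER_CUBIC))
save(np.hstack(a),'g4.png')
E
```

```text
t: 24.58
tool_pos: [460.6, -188.0, 182.5]
orientation: [0.641, 0.641, 0.298, -0.298]
ft_force: [1.3, -0.0, -2.8]
finger_gap: 57.2
gripper_force: 44.8
[ 0.13687616  0.60105934  0.78411478  1.68778223 -0.86504588  1.8412844
  1.12604496] [ 460.5568584  -187.97721783  182.48176698]
```

View pics/g4.png

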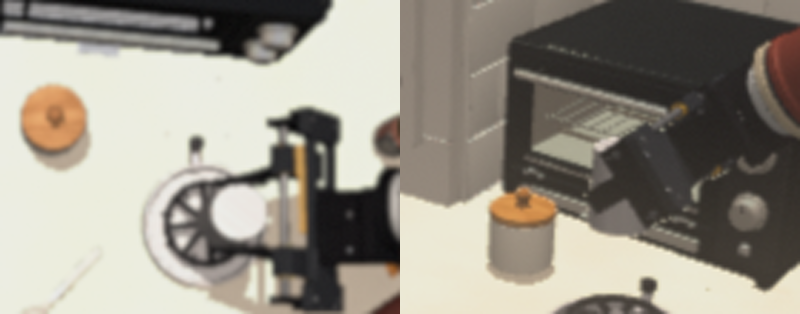

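The tumbler is mouth-down above the rinser (white foot disc at crop (238,212)). I'll check its centre and tilt from depth.

```bash
python3 - <<'E'
from h import *
p,d,c=shot('top');P=cloud(d,c)
m=(abs(P[...,0]-460)<45)&(abs(P[...,1]+188)<45)&(P[...,2]>195)&(P[...,2]<235)&(p.min(2)>120)
q=P[m];print(len(q),np.percentile(q,[2,50,98],axis=0).round(1).tolist(),cv2.minEnclosingCircle(q[:,:2].astype('float32')))
A=np.c_[q[:,:2]-q[:,:2].mean(0),np.ones(len(q))];print(np.linalg.lstsq(A,q[:,2],rcond=None)[0])
p,d,c=shot('side');P=cloud(d,c)
m=(abs(P[...,0]-460)<45)&(abs(P[...,1]+188)<40)&(P[...,2]>125)&(P[...,2]<225)&(p.min(2)>70)
q=P[m];print(len(q),np.percentile(q,[2,50,98],axis=0).round(1).tolist())
print(manip.sense()['tool_pos'])
E
```

```text
331 [[433.7, -208.3, 204.1], [458.6, -184.0, 214.7], [491.4, -158.8, 218.7]] ((464.5282897949219, -195.27423095703125), 40.24505615234375)
[-5.57816364e-02 -2.99294415e-02  2.14209180e+02]
276 [[423.2, -211.6, 142.3], [436.3, -184.1, 161.0], [467.3, -159.6, 216.1]]
[ 460.86650452 -186.16527576  182.79391941]
```

```bash
python3 -m handwheel '[[[0,0,0],[-0.43,0,0.26],1],[[0,0,0],[-0.77,0,0.64],1],[[0,0,0],[-0.77,0,0.64],1],[[0,0,0],[-0.77,0,0.64],1],[[0,0,0],[-0.57,0,0.48],1],[[0,0,0],[-0.38,0,0.32],1],[[0,0,0],[0,0,0],1],[[0,0,0],[0,0,0],1]]'
```

```text
t: 25.78
tool_pos: [460.9, -189.1, 88.3]
orientation: [0.641, 0.641, 0.299, -0.298]
ft_force: [-0.9, -0.0, -2.1]
finger_gap: 57.5
gripper_force: 44.8
```

```bash
python3 -m handwheel '[[[0,0,0],[-0.08,0,0.065],1],[[0,0,0],[-0.08,0,0.065],1],[[0,0,0],[-0.06,0,0.05],1],[[0,0,0],[-0.06,0,0.05],1],[[0,0,0],[0,0,0],1],[[0,0,0],[0,0,0],1]]'
```

```text
t: 26.52
tool_pos: [460.8, -188.9, 80.8]
orientation: [0.641, 0.641, 0.299, -0.299]
ft_force: [-0.4, -0.7, 3.0]
finger_gap: 57.6
gripper_force: 44.8
```

```bash
python3 -m handwheel '[[[0,0,0],[-0.05,0,0.04],1],[[0,0,0],[-0.05,0,0.04],1],[[0,0,0],[-0.05,0,0.04],1],[[0,0,0],[-0.05,0,0.04],1],[[0,0,0],[-0.05,0,0.04],1],[[0,0,0],[-0.05,0,0.04],1],[[0,0,0],[0,0,0],1],[[0,0,0],[0,0,0],1]]'; python3 - <<'E'
from h import *
for i in range(3):
    p,d,c=shot('top');P=cloud(d,c)
    m=(abs(P[...,0]-460)<20)&(abs(P[...,1]+183)<20)&(P[...,2]>90)&(P[...,2]<125)&(p.min(2)>120)
    s=manip.sense();print('foot z',np.median(P[m][:,2]),m.sum(),s['ft_force'],s['tool_pos'])
E
```

```text
t: 27.52
tool_pos: [460.8, -189.0, 73.2]
orientation: [0.641, 0.641, 0.299, -0.299]
ft_force: [-0.8, -2.4, 6.7]
finger_gap: 57.4
gripper_force: 44.8
foot z 105.44841056794152 178 [ 0.85899607 -0.90383718  7.03553978] [ 460.77861237 -189.04817732   73.16837614]
foot z 105.0602533729313 179 [-0.05107204 -1.86254042  6.62182561] [ 460.80125299 -189.05068164   73.20496232]
foot z 105.59912357983036 179 [-0.11893695 -1.48716942  6.14356463] [ 460.80414412 -189.04273524   73.19539899]
```

```bash
python3 -m handwheel '[[[0,0,0],[-0.03,0,0.025],1],[[0,0,0],[-0.03,0,0.025],1],[[0,0,0],[0,0,0],1],[[0,0,0],[0,0,0],1],[[0,0,0],[0,0,0],1]]'; python3 - <<'E'
from h import *
z=[];f=[]
for i in range(5):
    p,d,c=shot('top');P=cloud(d,c)
    m=(abs(P[...,0]-460)<45)&(abs(P[...,1]+188)<30)&(P[...,2]>96)&(P[...,2]<125)&(p.min(2)>130)
    s=manip.sense();z.append(np.median(P[m][:,2]));f.append(s['ft_force'][2])
print(np.mean(z),np.mean(f),s['tool_pos'],cv2.minEnclosingCircle(P[m][:,:2].astype('float32')))
p,d,c=shot('side');save(np.hstack([cv2.resize(p[170:280,275:415],(400,314),interpolation=cv2.INTER_CUBIC),cv2.resize(shot('top')[0][140:250,290:430],(400,314),interpolation=cv2.INTER_CUBIC)]),'g5.png')
E
```

```text
t: 28.3
tool_pos: [460.8, -189.1, 71.7]
orientation: [0.641, 0.641, 0.299, -0.299]
ft_force: [-1.2, -1.9, 7.3]
finger_gap: 57.6
gripper_force: 44.8
103.99984162394583 7.078844263397322 [ 460.8100684  -189.06883535   71.75198315] ((466.1165771484375, -190.15444946289062), 35.13119888305664)
```

View pics/g5.png

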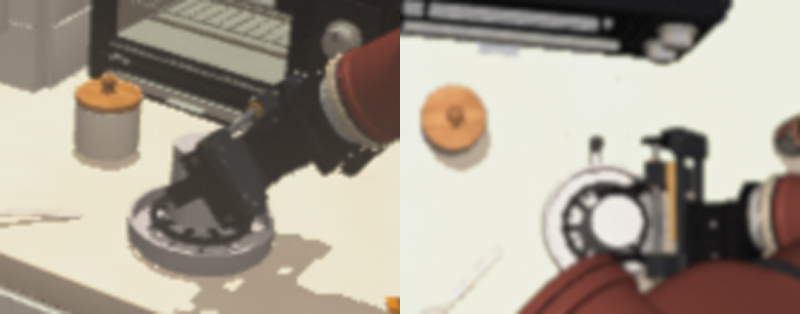

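The side view shows the tumbler mouth-down in the middle of the pressed plate, with the hand clear of the tray. The foot is at z≈104, so the plate is about 11 mm down, and the push is about 9 N. Handing in.

```bash
python3 -c "
from station import manip;print(manip.close_job())"
```

```text
the job is handed in; nothing more can be done
None
```

I handed the job in with the steel tumbler held mouth-down on the star plate. It is centred to within a few mm and presses the plate about 11 mm down with about 9 N. The robot touches only the tumbler, and I did not disturb the jar, mug, spice jar or teaspoon; the hand-in gave no verdict.

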